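Zero the tube photometer and latch its carriage in the light path

ROBOT

A 6-joint arm with a two-finger parallel gripper is mounted at the origin on a cart in front of the work surface, level with it; the furniture and walls round the work are solid. World frame = base frame: x ahead of the robot, y to its left, z up, the work surface at z = 0. Lengths are in m, angles in rad, forces in N, time in s.
With the tool pointing down it reaches from about 0.375 to 0.975 m from the base axis. Payload 3.8 kg.
Tool frame: the origin (TCP) lies where the fingers leave the gripper's body, on its centre line; the fingertips stand 73 mm ahead of it and the grasp point (between the pads) lies 54 mm ahead of it (nose_length is the distance from the TCP to the fingertips, in m); z points along the fingers, y is the line along which they close (so a half turn about z gives the same grasp; the last joint's range is limited). The gripper opens to 85 mm and grips with 20 to 120 N. Pads are 22 mm wide; open, the fingers measure 114 mm over their backs; the gripper's body (76 mm by 85 mm) begins 54 mm behind the grasp point. The pads swing forward as they close: fully open they stand 13 mm farther back than shut.
Start: joints at [1.247, 0.264, 1.604, -0, 1.274, -0.037], TCP at [0.191, 0.647, 0.304] pointing down, gripper open.
Joint ranges: [-2.63, 2.63], [-0.94, 2.18], [0.31, 2.57], [-1.31, 4.45], [0, 2.66], [-2.55, 2.55]. Speed limits (rad/s): [2.57, 2.57, 3.14, 3.14, 3.14, 3.14].

INTERFACE

Orientations are given as a rotation vector (axis times angle).
In Python, from workcell import read_state, read_camera, calibration, finish_job, look_for, cut_out, tip_of, nose_length gives the robot as it stands.
- The arm moves only by the tool step_arm, never from a script. Its argument "targets" is a list of rows, each a list of 3 entries, a list of its own where there are three numbers: the turn, a rotation vector about the tool's x, y, z in rad, then the shift along the tool's x, y, z in mm, then the finger opening in mm, from 0 to 85.4. In form: [[[ax, ay, az], [x, y, z], grip], ...]. A call has 1 to 5 rows; each row shifts and turns the commanded pose from where the row before left it, along the tool's axes as they then stand; what a row does not reach is not made up. A row lasts 1/12 s, in which the tool goes at most 41.7 mm and 7.16 degrees, less where a joint would pass 70% of its speed; a pose out of reach is approached as far as the arm can. A call with a gripper value outside its range is refused whole. The fingers move at their own pace and stop on an object; "grip_force" is the grip in N (left out, the last holds). Time passes only in rows, so rows that do not move let the fingers close. It gives the time, the measured TCP pose, the force, the opening and the grip force at its end, in the units of the state.
- read_state(): the state, without advancing time (a new reading comes with each control period).
- read_camera(name): name is "scene" or "top"; returns the picture (420x560x3 uint8, red, green, blue); there is no depth.
- calibration(name): a dict with "camera_matrix" (3x3 intrinsics, pixels), "R" (3x3) and "t" (3): a world point X has camera coordinates R X + t. Camera axes: x right, y down, z forward; pixel columns grow to the right and rows downward; lengths in m; the calibration is good to about 2 mm. A picture is of the moment at which its call begins. calibration takes no time and is no camera call.
- finish_job(): hands the job in; it is judged then, once.
Trained networks look in the newest picture that a camera, given by its name, has taken for a name from the list of things; names that differ only in an ending like _2 or _b are one class to them, and where a whole thing is asked for, a point or a joint stands for the part that bears it (a point fixed in the world has none). Each returns a list of dicts, best first, with "score" (0 to 1); they miss things now and then, are a little off and sometimes report something else, mostly with a low value. They report only what shows in the picture. A call takes as long as a camera call.
- look_for(camera, query): "extent" ([left, top, right, bottom] in pixels, round what is visible of it).
- cut_out(camera, query): "region" (420x560 bool, what is visible of it) and "extent" ([left, top, right, bottom] in pixels, round what is visible of it).
- tip_of(camera, query): "at" ([row, column] in pixels: a listed point, or the origin of a listed thing).
The state is a dict: "time": time; "q": joint angles; "joint_vel": joint speeds; "joint_torque": joint torques, N m; "tool_pos": TCP position; "tcp_rot": TCP orientation; "wrist_force": force on the tool from outside, world axes, zero at the start; "torque": the same for the moment, N m; "width": opening from 0.0 (shut) to 1.0 (fully open); "grip_force": force on a finger pad.
Only numpy, scipy, OpenCV 4.12 (cv2) and the standard library are available. Lean on these libraries where they do the work, as an engineer would, in place of code of your own. Each camera call takes 0.05 s, during which the arm holds its last target. There are 200 camera calls.

TASK

Take a reading of the tube that stands in the bench photometer's sprung carriage: with the fingertips push the carriage's upright thumb plate all the way in to its back stop, which zeroes the instrument on its reference glass, then let go, so that the spring brings the carriage back on to the stop pin with the tube in the light path. Once it has latched there, and not before, press the round measuring key on the console fully down and withdraw. Nothing is to be gripped or lifted: touch neither the tube nor the stop pin, and leave the tube rack and the bottles where they stand.

Things in the scene. Friction and masses are not known exactly. Their poses are not given: they have to be found in the camera images.
- reader: the photometer, a white and grey instrument fixed to the bench. Origin on the bench; +x = the way the carriage is pushed, y left, z up. Its frame, mm: base plate, top z 14: x -61..95, y -125..81, with a tongue x -165..-61, y -47..67; two white blocks x -45..93, top z 72: left y 33..77, right (console: measuring key in front, display frame to z 76 behind) y -123..-33; the carriage runs between them
- carriage (a joint): carriage travel along the reader's +x, m: 0 out (start), 0.028 latched on the stop pin, 0.050 back stop. A damped spring pushes it out: 3.5 N at 0, 6.5 N at 0.028, 8.5 N at 0.050 (2 N more while its tooth lifts the pin, 0.007 to 0.024). Let go short of 0.024 it comes right out again; beyond 0.028 the pin has dropped behind the tooth, and let go it returns in half a second and stops at 0.028
- push_face (a point): centre of the front face of the carriage's thumb plate, moves with it; axes as the reader's; in the reader's frame x = -165 mm plus travel, y 0, z 45 mm. The plate is black, upright, 52 mm wide, 8 mm thick, from 16 to 68 mm above the bench. Push along the reader's +x; keep the fingertips over the base plate's top (14 mm)
- stop_pin: sprung upright steel pin with a grooved round head 16 mm across; the carriage's tooth lifts it 5.5 mm in passing and it drops by itself. Origin at its lower end (reader's frame x -87, y 23 mm). It sits in an aluminium bracket left of the carriage (x -99..-75, y 15..59, up to z 52 mm). Not to be touched
- pin_top (a point): top of the stop pin's head; 70.5 mm above the bench when the pin is down
- tube_seat (a point): centre of the bottom of the carriage's tube well, 26 mm above the bench; reader's frame x = -53 mm plus travel, y 0. The well is 44 mm deep, in a black block 30 mm square whose top is 70 mm above the bench
- sample_tube: screw-cap tube with a teal cap, 18 mm across, 83 mm high, standing loose in the carriage's well, so that its top is 109 mm above the bench. Origin at its lower end. Not to be touched; it rides with the carriage
- read_key (a joint): travel of the measuring key, in m: 0 up, 0.005 fully down; it springs up again; fully down takes 4 N
- read_key_top (a point): centre of the top of the round white measuring key, 24 mm across, in a round grey housing 40 mm across on the console, in front of the display; pressed straight down; axes as the reader's. It lies 93 mm above the bench, 9 mm over the housing's rim (84 mm), 4 mm when down
- rack: blue tube rack, 72 x 200 x 52 mm, with four capped tubes in it (up to 89 mm high), loose on the bench to the left of the reader; bystander. Origin under its centre, its long side along its y
- amber_bottle: brown bottle with a black cap, 48 mm across, 103 mm high, loose to the right of the reader; bystander. Origin under its centre
- small_bottle: small brown bottle with a white cap, 30 mm across, 56 mm high, loose to the right of the reader, nearer to the robot; bystander. Origin under its centre

How it is judged:
By the outcome, as a careful person would: the job done as asked, in the order asked, and still so for the second after the job is handed in, with the robot touching nothing.
It also fails if it takes over 38 s, if anything falls off the work surface, if the arm or the gripper's body presses on something with over 40 N, if the wrist force passes 120 N, or if a joint passes its speed limit or range.

## Working session

There is one attempt and no reset: what is moved stays moved. The work goes in short steps, Python scripts to look and compute and a tool call to move; the robot and the scene stay as the last step left them, time stands still between calls to the robot, and variables do not carry over. Pictures are saved under pics/ and viewed, at most 10 in all, crops included, and the job is handed in when it is done.

Besides the shell and the picture viewer there is one more tool, called as name([rows], argument=value, ...), one row to a line, values as JSON. step_arm: Moves the arm, as the interface text tells. Its arguments: {"type":"object","properties":{"targets":{"type":"array","items":{"type":"array"}},"grip_force":{"type":"number"}},"required":["targets"]}

```bash
mkdir -p pics; ls
cat > h.py <<'E'
import numpy as np, cv2
from workcell import *
def cast(cam,row,col,z):
    c=calibration(cam);K=np.array(c["camera_matrix"]);R=np.array(c["R"]);t=np.array(c["t"])
    d=R.T@np.linalg.inv(K)@np.array([col,row,1.]);o=-R.T@t
    return o+d*(z-o[2])/d[2]
def proj(cam,X):
    c=calibration(cam);p=np.array(c["camera_matrix"])@(np.array(c["R"])@np.array(X)+np.array(c["t"]))
    return p[:2]/p[2]
E
python3 - <<'E'
from h import *
for cam in("top","scene"):
    im=read_camera(cam);cv2.imwrite(f"pics/{cam}0.png",im[:,:,::-1])
    for q,z in(("push_face",.045),("pin_top",.0705),("tube_seat",.026),("read_key_top",.093),("reader",0),("stop_pin",0),("sample_tube",.026),("rack",0),("amber_bottle",0),("small_bottle",0)):
        for r in tip_of(cam,q)[:2]:
            print(cam,q,round(r["score"],2),np.round(r["at"],1),np.round(cast(cam,*r["at"],z),4))
s=read_state();print(s);print(nose_length() if callable(nose_length) else nose_length)
E
```

```text
pics
top push_face 0.65 [251.1 284.2] [ 0.4882 -0.056   0.045 ]
top pin_top 0.42 [215.4 268.9] [ 0.5601 -0.0235  0.0705]
top tube_seat 0.89 [203.  276.1] [ 0.5891 -0.0374  0.026 ]
top read_key_top 0.54 [170.7 310.4] [ 0.6493 -0.1049  0.093 ]
top read_key_top 0.46 [195.9 197.9] [0.5951 0.1172 0.093 ]
top reader 0.66 [179.3 272.7] [ 0.6433 -0.0289  0.    ]
top stop_pin 0.61 [219.7 265.4] [ 0.5544 -0.0146  0.    ]
top sample_tube 0.57 [200.8 275. ] [ 0.5938 -0.035   0.026 ]
top rack 0.94 [196.2 198.1] [0.6033 0.1334 0.    ]
top amber_bottle 0.78 [148.  354.2] [ 0.7161 -0.2077  0.    ]
top small_bottle 0.71 [211.8 364. ] [ 0.5752 -0.2294  0.    ]
scene push_face 0.56 [257.6 251.4] [ 0.4898 -0.0532  0.045 ]
scene read_key_top 0.53 [222.4 263.8] [ 0.5383 -0.0418  0.093 ]
scene reader 0.7 [225.6 293.8] [ 0.6441 -0.0278  0.    ]
scene stop_pin 0.49 [234.2 264.6] [0.5851 0.0013 0.    ]
scene sample_tube 0.46 [232.9 283.8] [ 0.5936 -0.0435  0.026 ]
scene rack 0.89 [206.9 224.5] [0.5909 0.1245 0.    ]
scene amber_bottle 0.92 [248.7 385.6] [ 0.7124 -0.2097  0.    ]
{'time': 1.1, 'q': array([ 1.24711767e+00,  2.63904130e-01,  1.60401964e+00, -2.39557972e-06,
        1.27370563e+00, -3.69286600e-02]), 'joint_vel': array([ 0.00189422,  0.00093093,  0.00248596,  0.0002972 , -0.00111607,
       -0.00029858]), 'joint_torque': array([-1.18426502e-05, -5.15082943e+01, -3.67730927e+01,  2.01815274e-04,
        6.65139978e-04,  1.41729220e-06]), 'tool_pos': array([0.19093085, 0.6474184 , 0.30386631]), 'tcp_rot': array([-4.48882531e-01, -3.10935389e+00,  5.74352690e-05]), 'wrist_force': array([-0.12212279, -0.57699951, -0.1840236 ]), 'torque': array([ 0.00959714,  0.00572641, -0.03597152]), 'grip_force': 0.0, 'width': 0.999592215480195}
0.0726
```

Run:
```python
from h import *
from scipy.optimize import least_squares
P=[("top",284.2,251.1,-165,0,45),("top",268.9,215.4,-87,23,70.5),("top",276.1,203,-53,0,26),("top",272.7,179.3,0,0,0),("top",265.4,219.7,-87,23,0),("top",275,200.8,-53,0,26),("scene",251.4,257.6,-165,0,45),("scene",293.8,225.6,0,0,0),("scene",283.8,232.9,-53,0,26)]
def W(p,x,y,z):
    c,s=np.cos(p[2]),np.sin(p[2]);return [p[0]+c*x/1e3-s*y/1e3,p[1]+s*x/1e3+c*y/1e3,z/1e3]
f=lambda p:np.concatenate([proj(c,W(p,x,y,z))-[u,v] for c,u,v,x,y,z in P])
r=least_squares(f,[.645,-.028,.15],loss="soft_l1");p=r.x;print(p,np.round(r.fun,1))
np.save("p.npy",p)
for cam in("top","scene"):
    im=cv2.imread(f"pics/{cam}0.png");k=3
    x0,y0=(190,110) if cam=="top" else (200,150)
    big=cv2.resize(im[y0:y0+195,x0:x0+200],None,fx=k,fy=k,interpolation=cv2.INTER_CUBIC)
    def poly(L,col):
        q=np.array([(proj(cam,W(p,*a))-[x0,y0]+.5)*k for a in L]).astype(int);cv2.polylines(big,[q],True,col,1)
    box=lambda a,b,c,d,z:[(a,c,z),(b,c,z),(b,d,z),(a,d,z)]
    poly(box(-61,95,-125,81,14),(0,255,0));poly(box(-165,-61,-47,67,14),(0,255,0));poly(box(-45,93,33,77,72),(0,0,255));poly(box(-45,93,-123,-33,72),(0,0,255));poly(box(-165,-157,-26,26,68),(255,0,255));poly(box(-68,-38,-15,15,70),(255,255,0))
    cv2.imwrite(f"pics/{cam}1.png",big)
```

```text
[ 0.6462615  -0.02811598  0.17510943] [ 0.4  2.2 -1.5  1.7  0.  -2.3 -0.3 -1.3  2.8 -1.   1.1 -0.1 -0.8  2.7
  0.8 -0.5 -2.2 -1.5]
```

View pics/top1.png

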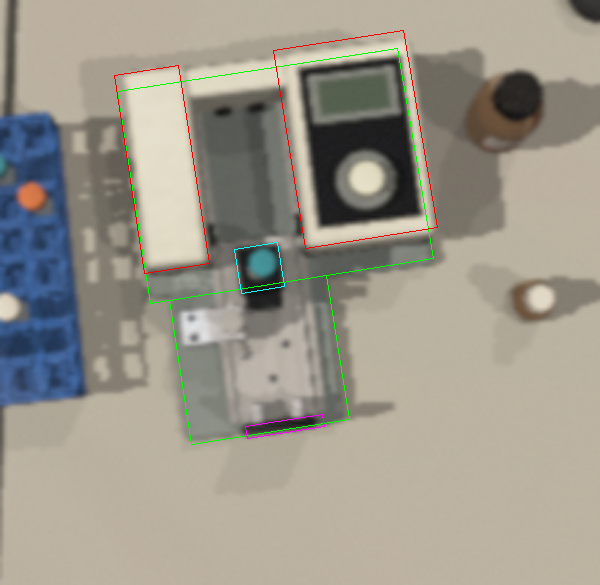

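View pics/scene1.png

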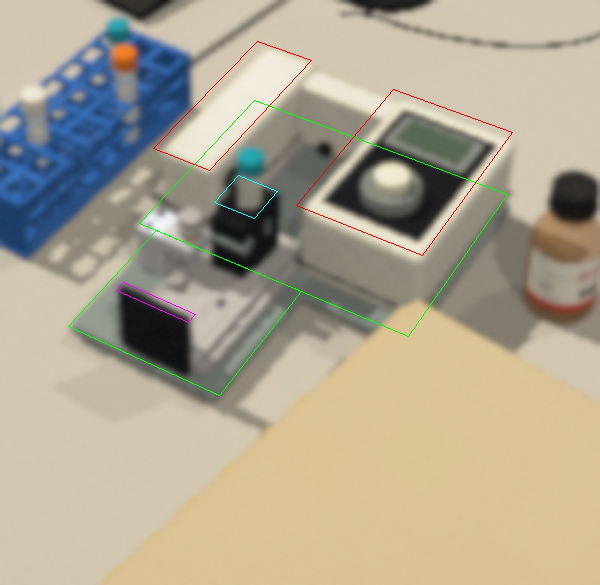

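View pics/scene0.png

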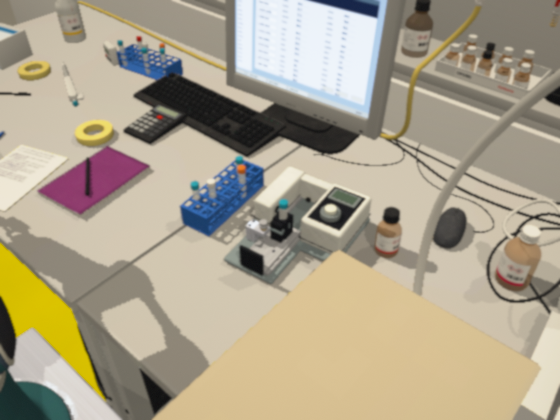

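Run:
```python
from h import *
from scipy.optimize import least_squares
p0=np.load("p.npy")
T=[(147,270,-45,77,72),(210,262,-45,33,72),(425,236,-45,-123,72),(304,248,-45,-33,72),(191,443,-165,67,14),(349,418,-165,-47,14),(246,432,-165,26,68),(322,421,-165,-26,68),(432,260,-61,-125,14),(116,80,93,77,72),(403,38,93,-123,72)]
S=[(121,287,-165,26,68),(190,317,-165,-26,68),(188,375,-165,-26,16),(121,344,-165,26,16),(219,396,-165,-47,14),(69,327,-165,67,14),(299,204,-45,-33,72),(421,252,-45,-123,72),(154,149,-45,77,72),(211,169,-45,33,72),(512,131,93,-123,72)]
P=[("top",u/3-.5+190,v/3-.5+110,x,y,z) for u,v,x,y,z in T]+[("scene",u/3-.5+200,v/3-.5+150,x,y,z) for u,v,x,y,z in S]
def W(p,x,y,z):
    c,s=np.cos(p[2]),np.sin(p[2]);return [p[0]+c*x/1e3-s*y/1e3,p[1]+s*x/1e3+c*y/1e3,z/1e3]
f=lambda p:np.concatenate([proj(c,W(p,x,y,z))-[u,v] for c,u,v,x,y,z in P])
for sub in (P[:11],P[11:],P):
    f=lambda p:np.concatenate([proj(c,W(p,x,y,z))-[u,v] for c,u,v,x,y,z in sub])
    r=least_squares(f,p0,loss="soft_l1");p=r.x;print(p,np.round(r.fun.reshape(-1,2).T,1).tolist())
np.save("p.npy",p)
kt=cast("top",179/3-.5+110,367/3-.5+190,.093);ks=cast("scene",175/3-.5+150,391/3-.5+200,.093);print(kt,ks)
for k in(kt,ks):
    c,s=np.cos(p[2]),np.sin(p[2]);d=k[:2]-p[:2];print([c*d[0]+s*d[1],-s*d[0]+c*d[1]])
print("face",W(p,-165,0,45),"pin",W(p,-87,23,70))
```

```text
[ 0.6469305  -0.02802458  0.16777594] [[-0.9, -0.4, 3.9, 0.4, -0.5, -0.3, -0.1, 0.1, 0.3, -0.2, 0.4], [0.7, 0.1, -2.7, -0.1, 0.2, 0.4, 1.8, 1.6, -0.3, -2.2, -2.5]]
[ 0.64810452 -0.02700571  0.17472002] [[-1.3, -0.4, 0.9, 0.1, 0.2, -0.0, -0.6, 0.7, 0.1, -0.3, 0.3], [0.4, 1.0, 0.9, 0.6, -1.0, -1.1, -0.4, 0.3, -0.9, -0.2, -0.2]]
[ 0.6475136  -0.02771657  0.170936  ] [[-1.0, -0.5, 3.8, 0.4, -0.3, -0.2, -0.0, 0.2, 0.2, -0.5, 0.1, -1.5, -0.7, 0.7, -0.0, -0.1, -0.2, -0.6, 0.6, 0.2, -0.3, 0.5], [0.5, -0.1, -3.2, -0.4, -0.0, 0.0, 1.5, 1.2, -0.8, -2.4, -3.0, 0.6, 1.3, 1.1, 0.8, -0.7, -1.0, -0.0, 0.8, -0.8, 0.0, 0.2]]
[ 0.65244058 -0.10775736  0.093     ] [ 0.65093884 -0.11015415  0.093     ]
[np.float64(-0.008760151804329541), np.float64(-0.07971237610812684)]
[np.float64(-0.010647709937047112), np.float64(-0.08181877837237023)]
face [np.float64(0.48491831643833816), np.float64(-0.05578386291386693), 0.045] pin [np.float64(0.5578691328711176), np.float64(-0.019850892235241994), 0.07]
```

View pics/top0.png

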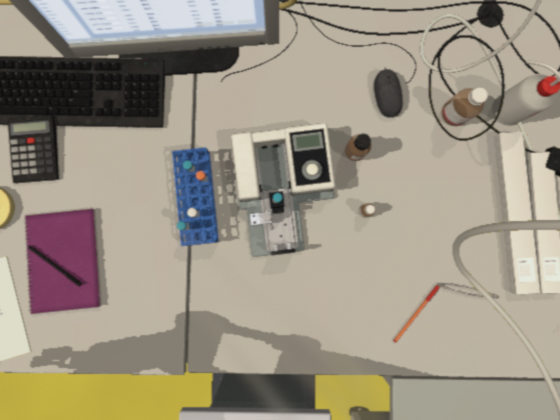

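step_arm([
  [[0,0,0],[-22.7,-30.3,0],0],
  [[0,0,0],[-22.7,-30.3,0],0],
  [[0,0,0],[-22.7,-30.3,0],0],
  [[0,0,0],[-22.7,-30.3,0],0],
  [[0,0,0],[-22.7,-30.3,0],0],
])

```text
time: 1.52
tool_pos: [0.2572, 0.4684, 0.3038]
tcp_rot: [0.448, 3.109, 0.0]
wrist_force: [0.5, -0.6, -0.4]
width: 0.294
grip_force: 0.0
```

step_arm([
  [[0,0,0],[-22.7,-30.3,0],0],
  [[0,0,0],[-22.7,-30.3,0],0],
  [[0,0,0],[-22.7,-30.3,0],0],
  [[0,0,0],[-22.7,-30.3,0],0],
  [[0,0,0],[-22.7,-30.3,0],0],
])

```text
time: 1.93
tool_pos: [0.3231, 0.2909, 0.3042]
tcp_rot: [0.448, 3.109, 0.001]
wrist_force: [1.1, -0.1, 0.5]
width: -0.001
grip_force: 0.0
```

step_arm([
  [[0,0,0],[-22.7,-30.3,0],0],
  [[0,0,0],[-22.7,-30.3,0],0],
  [[0,0,0],[-22.7,-30.3,0],0],
  [[0,0,0],[-22.7,-30.3,0],0],
  [[0,0,0],[-22.7,-30.3,0],0],
])

```text
time: 2.35
tool_pos: [0.3892, 0.1134, 0.3044]
tcp_rot: [0.448, 3.108, 0.001]
wrist_force: [1.4, 0.2, 1.0]
width: -0.003
grip_force: 0.0
```

step_arm([
  [[0,0,-0.115],[0,0,0],0],
  [[0,0,-0.115],[0,0,0],0],
  [[0,0,-0.115],[0,0,0],0],
  [[0,0,-0.114],[0,0,0],0],
])

```text
time: 2.68
tool_pos: [0.3891, 0.1145, 0.3041]
tcp_rot: [-0.276, 3.129, 0.0]
wrist_force: [-0.0, -0.2, 0.2]
width: 0.0
grip_force: 0.0
```

step_arm([
  [[0,0,0],[-6.7,-36.9,15],0],
  [[0,0,0],[-6.7,-36.9,15],0],
  [[0,0,0],[-6.7,-36.9,15],0],
  [[0,0,0],[-6.7,-36.9,15],0],
  [[0,0,0],[-6.7,-36.9,15],0],
])

```text
time: 3.1
tool_pos: [0.454, -0.0625, 0.2287]
tcp_rot: [-0.271, 3.128, -0.0]
wrist_force: [0.5, -0.2, 1.0]
width: 0.005
grip_force: 0.0
```

Run:
```python
from h import *
im=read_camera("top");cv2.imwrite("pics/t2.png",cv2.resize(im[150:290,200:380],None,fx=4,fy=4)[:,:,::-1])
s=read_state();print(s["time"],s["tool_pos"],s["tcp_rot"],nose_length() if callable(nose_length) else nose_length)
```

```text
3.15 [ 0.45470512 -0.06753146  0.22595353] [ 0.2672291  -3.12910162  0.00668994] 0.0726
```

step_arm([
  [[0,0,0],[0,2,38],0],
  [[0,0,0],[0,2,38],0],
  [[0,0,0],[0,1,37],0],
  [[0,0,0],[0,0,0],0],
])

```text
time: 3.48
tool_pos: [0.4469, -0.0549, 0.1093]
tcp_rot: [0.268, -3.117, -0.006]
wrist_force: [-2.5, 0.0, -0.2]
width: 0.004
grip_force: 0.0
```

Run:
```python
from h import *
for c,b in(("top",(150,290,200,380)),("scene",(170,310,200,380))):
    im=read_camera(c);cv2.imwrite(f"pics/{c}3.png",cv2.resize(im[b[0]:b[1],b[2]:b[3]],None,fx=4,fy=4)[:,:,::-1])
s=read_state();print(s["time"],s["tool_pos"],s["tcp_rot"])
```

```text
3.5833 [ 0.45150803 -0.0555968   0.11510525] [ 2.70046428e-01 -3.12602912e+00 -1.60596129e-03]
```

View pics/scene3.png

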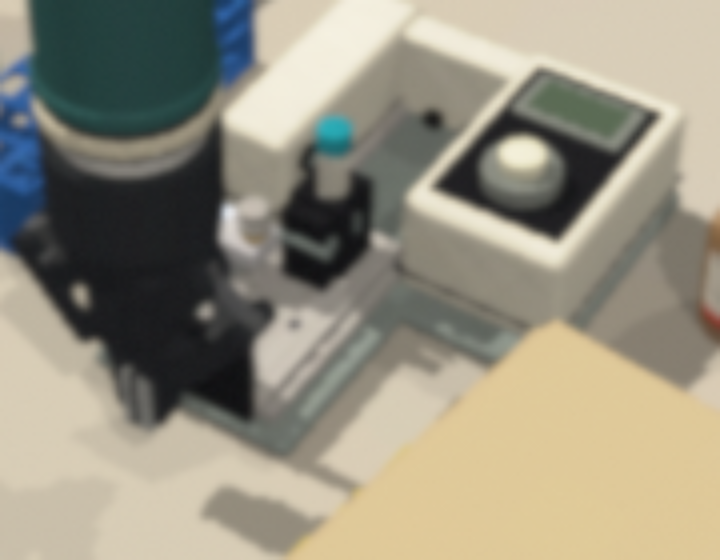

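step_arm([
  [[0,0,0],[-7,-1,0],0],
  [[0,0,0],[-7,-1,0],0],
  [[0,0,0],[-6,-1,0],0],
  [[0,0,0],[-5,0,0],0],
  [[0,0,0],[-5,0,0],0],
])

```text
time: 4.0
tool_pos: [0.4829, -0.0541, 0.1172]
tcp_rot: [0.271, -3.128, 0.002]
wrist_force: [-7.2, -4.0, 5.7]
width: 0.0
grip_force: 4.2
```

step_arm([
  [[0,0,0],[-7,0,0],0],
  [[0,0,0],[-7,0,0],0],
  [[0,0,0],[-6,0,0],0],
  [[0,0,0],[0,0,0],0],
])

```text
time: 4.33
tool_pos: [0.5027, -0.0508, 0.1164]
tcp_rot: [0.271, -3.128, 0.002]
wrist_force: [-5.2, -2.9, 3.4]
width: 0.003
grip_force: 3.0
```

step_arm([
  [[0,0,0],[-6,0,0],0],
  [[0,0,0],[-6,0,0],0],
  [[0,0,0],[-5,0,0],0],
  [[0,0,0],[0,0,0],0],
])

```text
time: 4.67
tool_pos: [0.5186, -0.0482, 0.1161]
tcp_rot: [0.271, -3.126, 0.002]
wrist_force: [-7.7, -5.7, 2.4]
width: 0.002
grip_force: 3.8
```

step_arm([
  [[0,0,0],[-4,0,0],0],
  [[0,0,0],[-3,0,0],0],
  [[0,0,0],[0,0,0],0],
])

```text
time: 4.92
tool_pos: [0.5231, -0.0473, 0.1158]
tcp_rot: [0.271, -3.12, 0.002]
wrist_force: [-13.1, -6.6, 8.5]
width: -0.003
grip_force: 7.1
```

step_arm([
  [[0,0,0],[-2,0,0],0],
  [[0,0,0],[-2,0,0],0],
  [[0,0,0],[0,0,0],0],
])

```text
time: 5.17
tool_pos: [0.5236, -0.0471, 0.1154]
tcp_rot: [0.271, -3.112, 0.002]
wrist_force: [-24.9, -9.4, 17.2]
width: 0.002
grip_force: 12.6
```

step_arm([
  [[0,0,0],[8,0,0],0],
  [[0,0,0],[12,0,0],0],
  [[0,0,0],[15,0,0],0],
  [[0,0,0],[15,0,0],0],
  [[0,0,0],[10,0,0],0],
])

```text
time: 5.58
tool_pos: [0.471, -0.0559, 0.1167]
tcp_rot: [-0.27, 3.128, -0.001]
wrist_force: [0.1, -0.8, -0.7]
width: 0.002
grip_force: 0.0
```

step_arm([
  [[0,0,0],[0,0,-30],0],
  [[0,0,0],[0,0,-38],0],
  [[0,0,0],[0,0,-38],0],
  [[0,0,0],[0,0,0],0],
  [[0,0,0],[0,0,0],0],
])

```text
time: 6.0
tool_pos: [0.4741, -0.0562, 0.2263]
tcp_rot: [-0.27, 3.12, -0.004]
wrist_force: [-0.7, -0.0, -0.9]
width: 0.001
grip_force: 0.0
```

Run:
```python
from h import *
for c,b in(("top",(130,270,200,380)),("scene",(170,310,200,380))):
    im=read_camera(c);cv2.imwrite(f"pics/{c}4.png",cv2.resize(im[b[0]:b[1],b[2]:b[3]],None,fx=4,fy=4)[:,:,::-1])
    for q,z in(("push_face",.045),("tube_seat",.026),("read_key_top",.093)):
        for r in tip_of(c,q)[:1]: print(c,q,round(r["score"],2),np.round(r["at"],1),np.round(cast(c,*r["at"],z),4))
s=read_state();print(s["time"],s["tool_pos"],s["tcp_rot"])
```

```text
top push_face 0.89 [240.4 283.5] [ 0.5102 -0.0542  0.045 ]
top tube_seat 0.83 [187.7 276.7] [ 0.6219 -0.0381  0.026 ]
top read_key_top 0.69 [214.6 269.8] [ 0.5605 -0.0258  0.093 ]
scene push_face 0.94 [248. 259.] [ 0.5172 -0.0472  0.045 ]
scene tube_seat 0.89 [224.6 290.8] [ 0.6211 -0.0386  0.026 ]
scene read_key_top 0.48 [208.4 331. ] [ 0.6511 -0.1128  0.093 ]
6.4 [ 0.47031918 -0.05565793  0.22056528] [ 2.69976141e-01 -3.12757490e+00 -1.02266798e-03]
```

View pics/scene4.png

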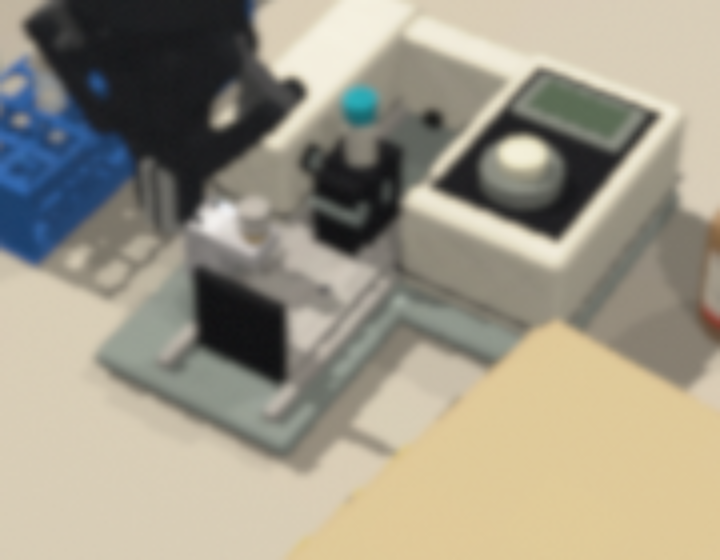

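step_arm([
  [[0,0,0],[-33.8,-16.9,0],0],
  [[0,0,0],[-33.8,-16.9,0],0],
  [[0,0,0],[-33.8,-16.9,0],0],
  [[0,0,0],[-33.8,-16.9,0],0],
  [[0,0,0],[-33.8,-16.9,0],0],
])

```text
time: 6.82
tool_pos: [0.6533, -0.1105, 0.2207]
tcp_rot: [0.27, -3.129, -0.001]
wrist_force: [1.0, 0.3, -0.4]
width: -0.002
grip_force: 0.0
```

step_arm([
  [[0,0,0],[0,0,10],0],
  [[0,0,0],[0,0,10],0],
  [[0,0,0],[0,0,0],0],
  [[0,0,0],[0,0,0],0],
  [[0,0,0],[0,0,0],0],
])

```text
time: 7.23
tool_pos: [0.6506, -0.1097, 0.2014]
tcp_rot: [0.27, -3.128, -0.001]
wrist_force: [0.1, 0.1, 0.9]
width: -0.002
grip_force: 0.0
```

Run:
```python
from h import *
for c,b in(("top",(130,270,200,380)),("scene",(150,290,240,420))):
    im=read_camera(c);cv2.imwrite(f"pics/{c}5.png",cv2.resize(im[b[0]:b[1],b[2]:b[3]],None,fx=4,fy=4)[:,:,::-1])
s=read_state();print(s["time"],s["tool_pos"],s["tcp_rot"])
```

```text
7.3333 [ 0.65136921 -0.10981972  0.20261846] [-2.70430425e-01  3.12929796e+00 -2.84872585e-04]
```

View pics/scene5.png

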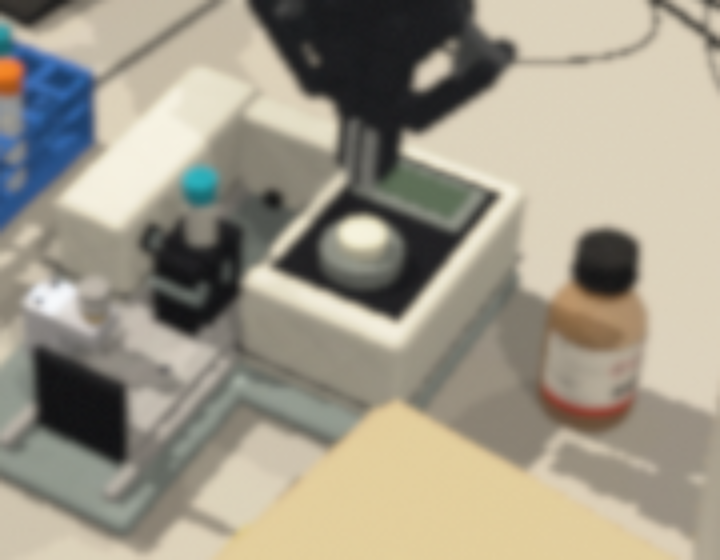

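step_arm([
  [[0,0,0],[0,0,12],0],
  [[0,0,0],[0,0,12],0],
  [[0,0,0],[0,0,9],0],
  [[0,0,0],[0,0,2],0],
  [[0,0,0],[0,0,0],0],
])

```text
time: 7.75
tool_pos: [0.6507, -0.1098, 0.165]
tcp_rot: [0.27, -3.126, -0.002]
wrist_force: [-0.9, 0.7, 1.8]
width: -0.0
grip_force: 0.7
```

step_arm([
  [[0,0,0],[0,0,2],0],
  [[0,0,0],[0,0,2],0],
  [[0,0,0],[0,0,2],0],
  [[0,0,0],[0,0,0],0],
])

```text
time: 8.08
tool_pos: [0.6522, -0.1101, 0.1612]
tcp_rot: [-0.27, 3.129, -0.0]
wrist_force: [-0.8, 0.2, 2.8]
width: 0.001
grip_force: 1.8
```

step_arm([
  [[0,0,0],[0,0,1.5],0],
  [[0,0,0],[0,0,1.5],0],
  [[0,0,0],[0,0,0],0],
])

```text
time: 8.33
tool_pos: [0.6523, -0.1102, 0.1605]
tcp_rot: [-0.27, 3.129, -0.0]
wrist_force: [-6.5, 0.7, 13.1]
width: -0.001
grip_force: 6.4
```

step_arm([
  [[0,0,0],[0,0,0],0],
  [[0,0,0],[0,0,-20],0],
  [[0,0,0],[0,0,-38],0],
  [[0,0,0],[0,0,-38],0],
  [[0,0,0],[0,0,-30],0],
])

```text
time: 8.75
tool_pos: [0.6525, -0.1102, 0.2864]
tcp_rot: [-0.27, 3.128, -0.001]
wrist_force: [1.3, -0.4, 0.2]
width: -0.003
grip_force: 0.0
```

step_arm([
  [[0,0,0],[0,0,0],0],
  [[0,0,0],[0,0,0],0],
  [[0,0,0],[0,0,0],0],
  [[0,0,0],[0,0,0],0],
])

```text
time: 9.08
tool_pos: [0.651, -0.1099, 0.2817]
tcp_rot: [0.27, -3.127, -0.001]
wrist_force: [-0.9, 0.2, -1.5]
width: 0.004
grip_force: 0.0
```

Run:
```python
from h import *
im=read_camera("scene");cv2.imwrite("pics/s6.png",cv2.resize(im[150:290,200:380],None,fx=4,fy=4)[:,:,::-1])
s=read_state();print(s["time"],s["tool_pos"],s["wrist_force"])
```

```text
9.1333 [ 0.65091495 -0.10988995  0.28135664] [-0.64367645 -0.06326718 -0.37823744]
```

View pics/s6.png

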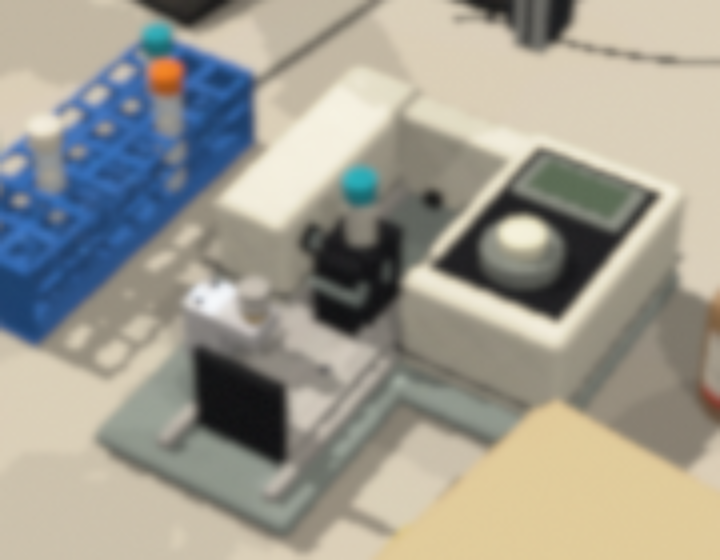

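The last picture shows the carriage still latched, with the plate at about (240,400). The tube is upright at (360,200), the key is up at (523,235), and the gripper is well clear.

```bash
python3 -c "
from workcell import finish_job
print(finish_job())"
```

```text
the job is handed in; nothing more can be done
None
```

The job is done and handed in at about 9 s: I pushed the carriage to its back stop, let it return and latch on the stop pin, then pressed the measuring key fully down and withdrew; the last picture shows the carriage latched, the tube upright and the gripper clear, though no verdict came back.

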